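# Peel the top board tray off a clinging stack and hold it over the light panel

### The arm

A 6-joint arm with a two-finger parallel gripper is mounted at the origin on the work surface. World frame = base frame: x ahead of the robot, y to its left, z up, the work surface at z = 0. Lengths are in m, angles in rad, forces in N, time in s.
With the tool pointing down it reaches from about 0.35 to 0.85 m from the base axis. Payload 8.1 kg.
Tool frame: the origin (TCP) lies between the finger pads; the fingertips stand r.tips_ahead ahead of it and the grasp point (between the pads) lies 5 mm behind it (r.tips_ahead is the distance from the TCP to the fingertips, in m); z points along the fingers, y is the line along which they close (so a half turn about z gives the same grasp; the last joint's range is limited). The gripper opens to 85 mm and grips with 20 to 120 N. Pads are 22 mm wide; open, the fingers measure 114 mm over their backs; the gripper's body (76 mm by 85 mm) begins 54 mm behind the grasp point. The pads swing forward as they close: fully open they stand 13 mm farther back than shut.
Start: joints at [-1.268, 0.13, 1.488, -0, 1.523, -0.085], TCP at [0.227, -0.555, 0.245] pointing down, gripper open.
Joint ranges: [-2.96, 2.96], [-0.89, 2.26], [0.02, 2.5], [-1.34, 4.48], [0, 2.73], [-2.66, 2.66]. Speed limits (rad/s): [2.39, 2.39, 2.79, 3.14, 3.14, 3.14].

### API

Orientations are given as a rotation vector (axis times angle).
In Python, from cell import r, effector, solver, grab_frame, calibration gives the robot as it stands. The module is installed in compiled form; this text tells all that it offers. Calls block until the motion is done:
- r.move_pose(position, orientation): joint-space move of the TCP to a pose.
- r.move_straight(position, attitude=None, v=0.15, contact_N=None): straight line of the TCP; attitude=None keeps the orientation; v is the mean speed in m/s. With contact_N (N) it stops when the force on the tool has changed by that much, and returns True; else False.
- r.movej(angles): joint-space move.
- effector.gripper_to(opening): finger opening in m; the grip force is fixed at half the most; returns when the fingers have stopped.
- r.dwell(seconds).
- solver.ik(position, orientation): joint angles nearest the present ones, or None.
- r.sense(): the state.
- grab_frame(name): name is "scene" or "top" or "wrist"; returns (picture, depth): 400x640x3 uint8, blue, green, red; 400x640 float32, m along the optical axis (not along the pixel's ray), 0 where there is no reading.
- calibration(name): a dict with "intrinsics" (3x3 intrinsics, pixels), "R" (3x3) and "t" (3): a world point X has camera coordinates R X + t. Camera axes: x right, y down, z forward; pixel columns grow to the right and rows downward; lengths in m; the calibration is good to about 2 mm. A picture is of the moment at which its call begins: read the wrist's pose just before it. calibration takes no time and is no camera call; for the wrist camera it gives the pose at the moment of the call.
A pose or a line that the arm cannot do raises r.Unreachable and nothing moves.
- r.job_done(): hands the job in; it is judged then, once.
The state is a dict: "time": time; "qpos": joint angles; "qvel": joint speeds; "tau": joint torques, N m; "tool_pos": TCP position; "tool_rot": TCP orientation; "ft_force": force on the tool from outside, world axes, zero at the start; "moment": the same for the moment, N m; "finger_gap": finger opening in m; "grip_force": force on a finger pad.
Only numpy, scipy, OpenCV 4.12 (cv2) and the standard library are available. Lean on these libraries where they do the work, as an engineer would, in place of code of your own. Each camera call takes 0.05 s, during which the arm holds its last target. There are 200 camera calls.

### The job

The top tray of boards clings to the trays nested under it: take it by the tab at its corner and peel it off, raising that corner first (by about three centimetres) while the corner diagonally across from it still sits on the stack, and leave the other trays standing where they are. Then bring it over the middle of the inspection light panel and finish while still holding it there in the gripper, level, still and roughly 10 cm above the panel. Never tip the tray steeply, or its boards fall out, and leave the other things on the bench alone.

Things in the scene. Friction and masses are not known exactly. Their poses are not given: they have to be found in the camera images.
- tray: The top tray: an open grey formed plastic tray carrying six small green circuit boards, about 0.13 kg. Rim outline 190 x 142 mm (x by y), 4 mm thick; below the rim hangs a pan 156 x 106 mm, 20 mm deep. Origin: centre of the pan's underside; rim underside 20 mm and rim top 24 mm above it; z up. x along the long side. It nests in the stack, its rim resting on the stack's rim.
- tab (a point): Point on the tray's upright pull tab, a block standing on the rim at the tray's +x +y corner, grey like the tray. The tab is 14 mm thick along the tray's diagonal (0.62 rad from the tray's +x towards +y) and 24 mm wide across it; it rises from 24 mm to 54 mm above the tray's origin. This point: the tab's axis at 40 mm above the origin, tray coordinates (80, 57, 40) mm. Same axes as the tray.
- tab_corner (a point): Underside of the tray's rim at the tab's corner, tray coordinates (95, 71, 20) mm.
- far_corner (a point): Underside of the tray's rim at the corner farthest from the tab, across the diagonal, tray coordinates (-95, -71, 20) mm.
- stack: The trays beneath: two nested grey trays that act as one loose piece, 190 x 140 mm over the rim, 34 mm high, 0.45 kg, standing freely on the green mat (mat 2 mm thick). Cavity 166 x 116 mm. Origin: centre of the underside, axes as the tray's; the seated tray's origin is 14 mm above it.
- stack_rim (a point): Middle of the stack at rim height. Four sprung rubber nubs in the short cavity walls, near the corners, cling to the tray's pan: each yields about 4 mm upwards, holds up to 1.3 N and lets go once the pan has risen about 6 mm there. Together they can carry the stack: lifting the tray level brings it along. Turned slowly up from the tab's corner about the far corner by 0.24 rad, the tray comes free.
- panel_top (a point): Centre of the lit white top face of the inspection light panel, a flat fixed box 200 x 150 x 20 mm; its top is 22 mm above the table. Axes: x along the long side, z up.
- tape: Bystander: yellow tape roll ring, 80 mm across, 24 mm high; origin under its centre.
- brush: Bystander: brush 130 mm long lying along its x; origin under its middle.
- dispenser: Bystander: white solvent bottle, 60 mm across, 150 mm high; origin under its centre.
- flux: Bystander: small amber jar, 44 mm across, 50 mm high; origin under its centre.
- board: Bystander: single circuit board 50 x 45 mm lying on the mat; origin under its centre.
- bin: Bystander: small open red bin 120 x 100 x 50 mm; origin under its centre.
Not all that is in view belongs to the job. Leave any orange look-alike of the stack alone.

How it is judged:
On the way, in this order (a step that is already met when the one before it is completed fails the run):
1. the tab's corner is raised by 22 mm or more while the corner diagonally across from it still sits on the stack (risen less than 10 mm) (z of tab_corner in the frame of stack above 0.056 m and z of far_corner in the frame of stack below 0.044 m and height (world z) of stack below 0.012 m and angle between stack's own z axis and vertical below 0.08 rad), for 0.1 s.
2. the tray is off and clear above the stack, which stands on the mat (z of far_corner in the frame of stack above 0.06 m and contact force between tray and stack below 0.05 N and height (world z) of stack below 0.006 m and angle between stack's own z axis and vertical below 0.06 rad), for 0.2 s.
At the end, for the whole second after the job is handed in: The fingers hold the tray, at rest, its centre within 50 mm of the middle of the light panel seen from above, its underside about 53 to 188 mm above the panel's top, level within 0.22 rad; the other trays stand flat on the mat within 50 mm of where they were (horizontal distance between tray and panel_top below 0.05 m and height (world z) of tray between 0.075 and 0.21 m and angle between tray's own z axis and vertical below 0.22 rad and contact force between the fingers and tray above 1 N and contact force between tray and stack below 0.05 N and linear speed of each of tray, stack below 0.03 m/s and distance of stack from where it was at the start of the episode below 0.05 m and height (world z) of stack below 0.006 m and angle between stack's own z axis and vertical below 0.06 rad); the arm keeps its last pose, push and grip.
It fails at once if the trays beneath are lifted off the mat or tipped (height (world z) of stack above 0.025 m or angle between stack's own z axis and vertical above 0.25 rad).
It fails at once if the tray is tipped more than 0.6 rad (angle between tray's own z axis and vertical above 0.6 rad).
It fails at once if a bystander is moved by more than 30 mm (distance of any of tape, brush, dispenser, flux, board, bin from where it was at the start of the episode above 0.03 m).
It also fails if it takes over 48 s, if anything falls off the work surface, if the arm or the gripper's body presses on something with over 40 N, if the wrist force passes 120 N, or if a joint passes its speed limit or range.

## Working session

There is one attempt and no reset: what is moved stays moved. The work goes in short steps, each a Python script; the robot and the scene stay as the last script left them, time stands still between calls to the robot, and variables do not carry over. Pictures are saved under pics/ and viewed, at most 10 in all, crops included, and the job is handed in when it is done.

```bash
mkdir -p pics; ls
python3 - <<'E'
from cell import r, effector, solver, grab_frame, calibration
import cv2,numpy as np
for n in("scene","top"):
    p,d=grab_frame(n); cv2.imwrite(f"pics/{n}0.png",p); np.savez(f"{n}0.npz",p=p,d=d,**calibration(n))
    c=calibration(n); print(n,np.round(c["intrinsics"],1).tolist(),np.round(c["R"],3).tolist(),np.round(c["t"],3),(d>0).mean())
print(r.tips_ahead,r.sense())
E
```

```text
pics
scene [[362.1, 0.0, 315.3], [0.0, 362.1, 202.2], [0.0, 0.0, 1.0]] [[-0.854, 0.519, 0.016], [0.351, 0.6, -0.719], [-0.383, -0.609, -0.695]] [ 0.43  -0.124  1.342] 0.9959609375
top [[366.0, 0.0, 314.1], [0.0, 366.0, 200.7], [0.0, 0.0, 1.0]] [[-0.023, -0.999, -0.042], [-0.996, 0.026, -0.085], [0.086, 0.04, -0.995]] [0.007 0.495 0.949] 0.99587890625
0.014 {'time': 0.1, 'qpos': array([-1.26843003e+00,  1.31092480e-01,  1.48913963e+00, -8.77825449e-06,
        1.52296706e+00, -8.53581356e-02]), 'qvel': array([ 0.0006101 , -0.00164687, -0.00194905, -0.00047496,  0.00098653,
        0.00162946]), 'tau': array([ 4.98167774e-04, -5.70952141e+01, -5.01942587e+01, -2.12096215e-04,
        8.15653388e-03,  1.09002183e-06]), 'tool_pos': array([ 0.22675743, -0.55501899,  0.24436209]), 'tool_rot': array([-3.08117641e+00, -6.04921579e-01,  2.86818806e-04]), 'ft_force': array([0.34350021, 0.31075636, 0.30009675]), 'moment': array([-0.00418156,  0.0208141 ,  0.01199628]), 'grip_force': 0.0, 'finger_gap': 0.08535850450250879}
```

View pics/top0.png

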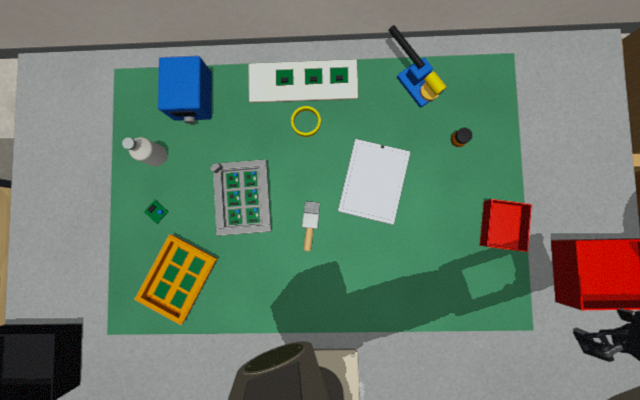

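View pics/scene0.png

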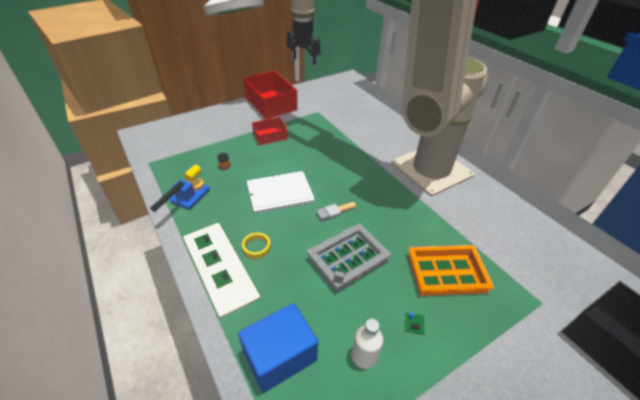

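Candidates, in the top picture:
- Grey tray with boards at (242,197), its tab at (217,168). The tab is at (338,278) in the scene view. I choose this tray.
- Orange look-alike at (176,278). I reject it on colour.
- Plain white panel at (375,181). I choose this as the light panel.
- White strip with boards at (303,81). I reject it because it is narrow and carries boards.

Next I measure both, using rays on a plane, two views and depth.

```bash
cat > h.py <<'E'
import cv2,numpy as np
def rays(c,uv):
    uv=np.atleast_2d(np.float64(uv)); d=np.c_[uv,np.ones(len(uv))]@np.linalg.inv(c["intrinsics"]).T@c["R"]
    return -c["R"].T@c["t"], d
def plane(c,uv,z):
    o,d=rays(c,uv); return o+d*((z-o[2])/d[:,2])[:,None]
def deproj(c,uv,dep):
    o,d=rays(c,uv); return o+d*np.asarray(dep).reshape(-1,1)   # d has unit optical-axis part
def tri(obs):   # [(c,uv),...] -> point, residual
    A=np.zeros((3,3));b=np.zeros(3);L=[]
    for c,uv in obs:
        o,d=rays(c,uv);d=d[0]/np.linalg.norm(d[0]);P=np.eye(3)-np.outer(d,d);A+=P;b+=P@o;L.append((o,P))
    X=np.linalg.solve(A,b); return X,max(np.linalg.norm(P@(X-o)) for o,P in L)
def comp(mask,uv):   # filled contour whose hull holds uv
    cs,_=cv2.findContours(mask.astype(np.uint8),cv2.RETR_EXTERNAL,cv2.CHAIN_APPROX_NONE)
    cs=[k for k in cs if cv2.pointPolygonTest(cv2.convexHull(k),uv,False)>=0 and cv2.contourArea(k)>100]
    return max(cs,key=cv2.contourArea)
def hsv(p): return cv2.cvtColor(p,cv2.COLOR_BGR2HSV)
E
python3 - <<'E'
from h import *
for n,tr,pn,tb in(("top",(242,197),(375,181),(217,168)),("scene",(348,255),(280,190),(338,278))):
    z=dict(np.load(n+"0.npz"));H=hsv(z["p"]).astype(int);S,V=H[...,1],H[...,2]
    for nm,uv,m,h in(("tray",tr,(S<60)&(V>70)&(V<215),.040),("panel",pn,(S<60)&(V>190),.022)):
        k=comp(m,uv); (b)=cv2.minAreaRect(plane(z,k[:,0],h)[:,:2].astype(np.float32))
        M=np.zeros(m.shape,np.uint8);cv2.drawContours(M,[k],-1,1,-1);ys,xs=np.nonzero(cv2.erode(M,np.ones((3,3)))&m)
        Z=deproj(z,np.c_[xs,ys],z["d"][ys,xs])
        print(n,nm,np.round(b[0],4),np.round(b[1],4),round(b[2],1),"rectpx",[np.round(a,1) for a in cv2.minAreaRect(k)],"depth z pct",np.round(np.percentile(Z[:,2],[5,25,50,75,95,99]),4))
        if nm=="tray":
            s=Z[:,2]>.055; print(" tab pts",s.sum(),np.round(Z[s].mean(0),4) if s.any() else"", "px",np.c_[xs,ys][s].mean(0) if s.any() else "")
        else:
            print(" panel centroid px", Z.mean(0).round(4), np.c_[xs,ys].mean(0))
E
```

```text
top tray [0.465  0.0136] [1.7033 0.9316] 89.8 rectpx [array([320.3, 223.4]), array([370.9, 637. ]), np.float64(88.0)] depth z pct [-0.003  -0.0009  0.0005  0.0019  0.0109  0.0165]
 tab pts 416 [ 0.4096 -0.0447  0.98  ] px [311.56730769 218.75240385]
top panel [ 0.5443 -0.1647] [0.146  0.1972] 74.9 rectpx [array([373.8, 181. ]), array([55.9, 74.1]), np.float64(13.0)] depth z pct [0.0181 0.0206 0.0221 0.0234 0.0251 0.0268]
 panel centroid px [ 0.5424 -0.1643  0.0265] [373.96102863 181.26219512]
scene tray [-0.4678 -0.4211] [2.79   1.5872] 66.1 rectpx [array([459.5, 199.5]), array([399., 359.]), np.float64(90.0)] depth z pct [-0.3443 -0.0047 -0.0022  0.0242  0.4926  0.5857]
 tab pts 15007 [-0.0433  0.0143  0.3472] px [470.40561071  78.90264543]
scene panel [ 0.5476 -0.159 ] [0.1564 0.2018] 75.2 rectpx [array([280.1, 189.8]), array([31.6, 62.9]), np.float64(79.6)] depth z pct [0.0149 0.0177 0.0191 0.0203 0.0222 0.0235]
 panel centroid px [ 0.5501 -0.1555  0.0228] [279.23206751 190.25015069]
```

The panel agrees in both views: centre about (0.545,-0.162), top at 0.022, 0.146 x 0.197 m. The tray mask took in the surrounding bench as well, so I'll pick the smallest enclosing contour and take wrist views from two places.

```bash
sed -i 's/return max(cs,key/return min(cs,key/; s/>100\]/>250]/' h.py
cat > meas.py <<'E'
from h import *
def tray(c,p,d,uv):
    H=hsv(p).astype(int);m=(H[...,1]<60)&(H[...,2]>60)&(H[...,2]<225)
    k=comp(m,uv);M=np.zeros(m.shape,np.uint8);cv2.drawContours(M,[k],-1,1,-1);ys,xs=np.nonzero(M)
    Z=deproj(c,np.c_[xs,ys],d[ys,xs])
    b=cv2.minAreaRect(plane(c,k[:,0],.040)[:,:2].astype(np.float32))
    rim=m[ys,xs]&(abs(Z[:,2]-.04)<.008); br=cv2.minAreaRect(Z[rim,:2].astype(np.float32))
    t=(Z[:,2]>.062)&(Z[:,2]<.09)
    print("outline",np.round(b[0],4),np.round(b[1],4),round(b[2],1),"| rim depth",np.round(br[0],4),np.round(br[1],4),round(br[2],1),"z",np.median(Z[rim,2]).round(4))
    if t.any():print(" tab top",t.sum(),np.round(np.median(Z[t],0),4),"px",np.c_[xs,ys][t].mean(0).round(1)); return np.c_[xs,ys][t].mean(0)
E
python3 - <<'E'
from meas import *
C=[]
for n,tr in(("top",(242,197)),("scene",(348,255))):
    z=dict(np.load(n+"0.npz"));u=tray(z,z["p"],z["d"],tr)
    if u is not None:C.append((z,u))
if len(C)==2:print(tri(C))
from cell import *
c=calibration("wrist");s=r.sense();from scipy.spatial.transform import Rotation as R
T=R.from_rotvec(s["tool_rot"]).as_matrix();o=-c["R"].T@c["t"]
print("cam in tool",T.T@(o-s["tool_pos"]),(c["R"]@T).round(3).tolist(),c["intrinsics"][0,0])
E
```

```text
outline [0.5075 0.028 ] [1.7458 1.0746] 87.1 | rim depth [0.4137 0.1489] [0.6784 1.067 ] 69.9 z 0.0404
 tab top 1380 [ 0.8131 -0.2374  0.0795] px [322.8  86.5]
outline [0.5143 0.1928] [0.2016 0.1545] 3.2 | rim depth [0.5086 0.1866] [0.1914 0.1442] 3.6 z 0.0374
 tab top 51 [0.5865 0.2492 0.0672] px [338.8 274.3]
(array([0.67225053, 0.1029458 , 0.09111951]), np.float64(0.17078875141677383))
cam in tool [ 0.0687639  -0.00036164 -0.12674559] [[0.0, 1.0, 0.001], [-0.964, 0.0, -0.267], [-0.267, -0.001, 0.964]] 320.54617229693696
```

Scene view: the tray centre is about (0.509,0.187) with yaw about 3.5°, rim 191x144 mm at z 0.037, and the tab near (0.586,0.249) with its top at 0.067. All of this fits the description. Next come close wrist views from two places.

```bash
cat > g.py <<'E'
import numpy as np
from scipy.spatial.transform import Rotation as R
def down(phi):
    c,s=np.cos(phi),np.sin(phi); return R.from_matrix(np.c_[[-s,c,0],[c,s,0],[0,0,-1]])
E
python3 - <<'E'
from cell import *
from g import *
from meas import *
tab=np.array([.586,.247]);phi=.62+np.deg2rad(3.5)
best=min((phi,phi+np.pi,phi-np.pi),key=lambda f:9 if (q:=solver.ik([*tab,.26],down(f).as_rotvec())) is None else abs(q[5]))
for f in(phi,phi-np.pi):print(f,solver.ik([*tab,.26],down(f).as_rotvec()))
print("use",best);o=down(best).as_rotvec()
C=[]
for i,(x,y) in enumerate([tab,tab-[.06,.05]]):
    r.move_pose([x,y,.26],o);r.dwell(.3)
    c=calibration("wrist");p,d=grab_frame("wrist");cv2.imwrite(f"pics/w{i}.png",p);np.savez(f"w{i}.npz",p=p,d=d,**c)
    cm=np.r_[.509,.187,.04];q=c["intrinsics"]@(c["R"]@cm+c["t"]);print(q[:2]/q[2])
    try:
        u=tray(c,p,d,tuple(map(float,q[:2]/q[2])));C.append((c,u))
    except Exception as e:print(e)
print(tri(C) if len(C)==2 and C[0][1] is not None and C[1][1] is not None else "",r.sense()["time"])
E
```

```text
0.6810865238198015 [ 0.31830439  0.22163382  1.35959822  0.          1.56036061 -0.36278213]
-2.4605061297699917 None
use 0.6810865238198015
[231.85983512 171.15280558]
outline [0.5098 0.188 ] [0.1902 0.1423] 3.0 | rim depth [0.5088 0.1868] [0.1898 0.1423] 3.2 z 0.0378
 tab top 304 [0.5847 0.2491 0.0679] px [321.  175.7]
[302.44199016 170.54329364]
outline [0.5119 0.1871] [0.1951 0.1422] 3.2 | rim depth [0.5087 0.1866] [0.1899 0.1423] 3.3 z 0.0379
 tab top 342 [0.5842 0.2484 0.0678] px [396.7 175.3]
(array([0.58522111, 0.24837219, 0.06411222]), np.float64(5.691351112710997e-05)) 4.2917
```

View pics/w1.png

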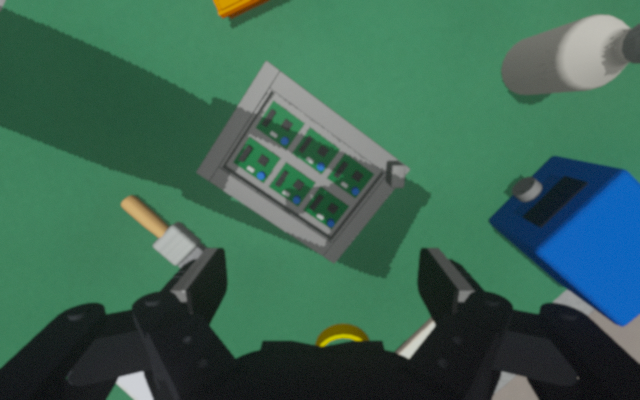

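The picture shows the grey tray with six boards and its tab at (396,172), clear of the bottle at (580,60) and the blue box at (570,240). Three measurements agree: centre (0.5088,0.1867), yaw 3.2°. Triangulating the tab gives (0.585,0.248), which matches the prediction of (0.5855,0.248). I'll descend and grip.

Run:
```python
from cell import *
from g import *
import cv2
yaw=np.deg2rad(3.2);o=down(.62+yaw).as_rotvec();t=np.array([.5853,.2482])
effector.gripper_to(.045)
r.move_straight([*t,.13],o,v=.2)
print(r.move_straight([*t,.060],o,v=.06,contact_N=4))
a=r.sense();effector.gripper_to(0.0);r.dwell(.2);b=r.sense()
for s in(a,b):print(s["time"],s["tool_pos"],s["ft_force"],s["moment"],s["finger_gap"],s["grip_force"])
p,d=grab_frame("wrist");cv2.imwrite("pics/grip.png",p)
```

```text
False
6.9917 [0.58572258 0.24834816 0.06064968] [-0.726936   -0.55400705 -0.09900737] [ 0.01169175 -0.0190492   0.0154    ] 0.04504140307001628 0.0
7.575 [0.58555273 0.24822476 0.0605859 ] [-1.20370879 -1.23601343  6.0535468 ] [-0.10074651  0.36001257  0.06024259] 0.012753628474198277 59.169961810112
```

View pics/grip.png

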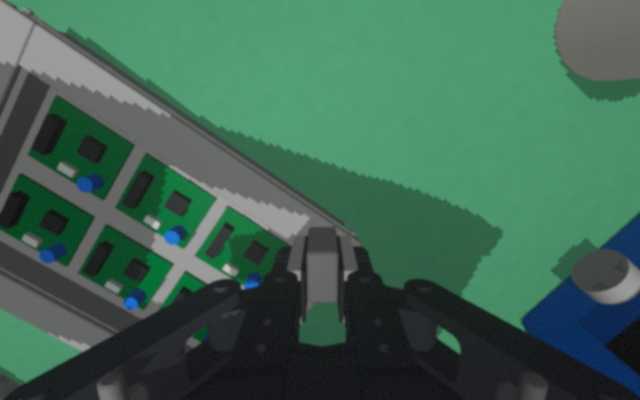

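The grip is on the tab at (320,270), gap 12.8 mm, 59 N. Now I peel to 0.135 rad about the far corner and check.

```bash
cat > peel.py <<'E'
from cell import *
from g import *
import cv2
yaw=np.deg2rad(3.2);o0=down(.62+yaw);p0=np.array([.5853,.2482,.060])
cen=np.array([.5088,.1867,.016])
Z=R.from_euler("z",yaw);piv=cen+Z.apply([-.095,-.071,.020])
u=Z.apply([.190,.142,0]);u/=np.linalg.norm(u);n=np.cross(u,[0,0,1])
def peel(a,b,step=.015,v=.02):
    for th in np.linspace(a,b,int(np.ceil((b-a)/step))+1)[1:]:
        Q=R.from_rotvec(n*th);r.move_straight(piv+Q.apply(p0-piv),(Q*o0).as_rotvec(),v=v)
        s=r.sense();print(round(th,3),s["time"],s["ft_force"].round(1),s["moment"].round(2),round(s["grip_force"]),round(s["finger_gap"],4))
E
python3 - <<'E'
from peel import *
peel(0,.135);r.dwell(.3)
c=calibration("scene");p,d=grab_frame("scene");np.savez("s1.npz",p=p,d=d,**c)
cv2.imwrite("pics/s1.png",cv2.resize(p[180:320,260:460],None,fx=4,fy=4))
from h import deproj
ys,xs=np.mgrid[200:310,290:400].reshape(2,-1)
P=deproj(c,np.c_[xs,ys],d[ys,xs]);L=R.from_euler("z",-yaw).apply(P-cen)
# rim heights around tray: by position along x on the rim strips
for nm,(x,y) in dict(far=(-.087,-.063),midmx=(-.087,0),midmy=(0,-.063),px=(.087,0),py=(0,.063),mxpy=(-.087,.063),pxmy=(.087,-.063)).items():
    s=(abs(L[:,0]-x)<.006)&(abs(L[:,1]-y)<.012);print(nm,s.sum(),np.percentile(P[s,2],[20,50,80]).round(4) if s.any() else"")
E
```

```text
0.014 7.925 [ 0.3  0.3 -0.7] [-0.07  0.13  0.1 ] 58 0.0128
0.027 8.225 [ 0.4 -0.1 -3. ] [-0.16  0.2   0.03] 58 0.0129
0.041 8.525 [-0.2 -0.9 -0.9] [ 0.04 -0.05 -0.01] 59 0.0129
0.054 8.825 [ 1.4 -0.  -1. ] [ 0.08 -0.08  0.01] 59 0.013
0.068 9.125 [-0.7 -0.5 -0.5] [ 0.03 -0.03 -0.02] 59 0.0126
0.081 9.425 [-0.4 -0.2 -1.4] [ 0.04 -0.01  0.02] 59 0.0126
0.095 9.725 [ 0.   1.1 -1.1] [ 0.05 -0.05 -0.04] 59 0.0125
0.108 10.025 [ 0.3 -1.2 -1.6] [ 0.    0.01 -0.02] 59 0.0128
0.122 10.325 [-0.1  0.3 -0. ] [-0.01 -0.03  0.01] 59 0.0127
0.135 10.625 [ 0.8  0.1 -0.7] [0.02 0.07 0.04] 59 0.0127
far 0 
midmx 24 [0.0427 0.0436 0.0448]
midmy 0 
px 81 [0.0106 0.0342 0.0625]
py 72 [0.0046 0.0323 0.0573]
mxpy 55 [0.0014 0.0306 0.0485]
pxmy 57 [0.0078 0.0339 0.0586]
```

View pics/s1.png

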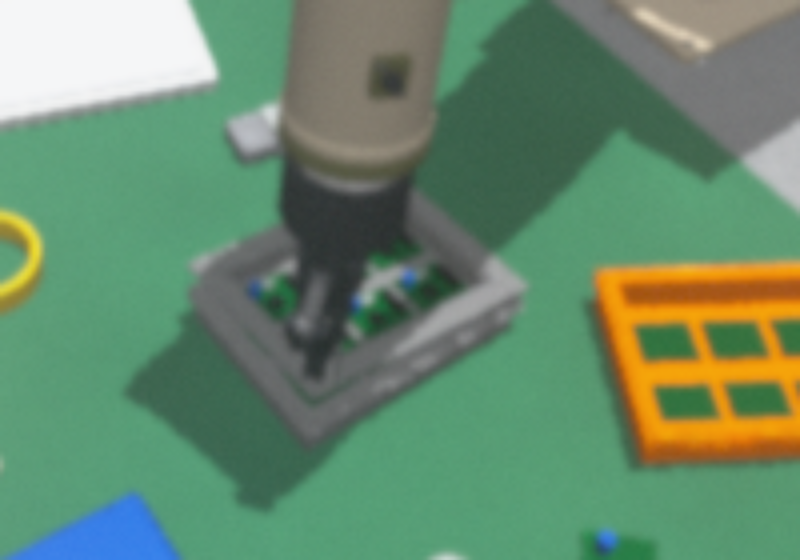

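The tray corner at (314,385) has lifted well clear of the stack corner at (308,440), which stays flat on the mat. The rim height on the far side (0.0436) fits a far corner that is still seated. I'll continue to 0.25 rad, raise the tray while tilted, then level it.

Run:
```python
from peel import *
peel(.135,.25)
Q=R.from_rotvec(n*.25);b=piv+Q.apply(p0-piv);qo=(Q*o0).as_rotvec()
r.move_straight(b+[0,0,.02],qo,v=.03);s=r.sense();print(s["time"],s["ft_force"].round(2))
r.move_straight(b+[0,0,.07],qo,v=.06);r.dwell(.3);s=r.sense();print(s["time"],s["ft_force"].round(2),s["finger_gap"])
c=calibration("scene");p,d=grab_frame("scene");cv2.imwrite("pics/s2.png",cv2.resize(p[140:320,240:460],None,fx=3.4,fy=3.3))
```

```text
0.149 11.2833 [-0.   0.5 -0.7] [ 0.02  0.03 -0.01] 59 0.0126
0.164 11.5917 [ 0.4 -0.5  0.1] [-0.05  0.03 -0.01] 59 0.0125
0.178 11.9 [ 0.4 -0.6 -1.5] [-0.03 -0.06  0.03] 59 0.0128
0.192 12.2083 [-0.  -0.2 -0.5] [-0.02  0.08 -0.03] 59 0.0131
0.207 12.5167 [-0.3 -0.5 -1.4] [-0.01  0.06  0.04] 59 0.0131
0.221 12.825 [ 0.8 -0.1 -0.8] [-0.01  0.08  0.02] 59 0.0128
0.236 13.1333 [ 0.7  0.1 -1.5] [-0.07  0.06  0.  ] 59 0.0129
0.25 13.4417 [ 0.4  0.5 -0.2] [ 0.    0.1  -0.01] 59 0.0129
14.2583 [-0.65 -1.04 -0.76]
15.5417 [-0.78  1.74 -1.9 ] 0.012913594915272414
```

View pics/s2.png

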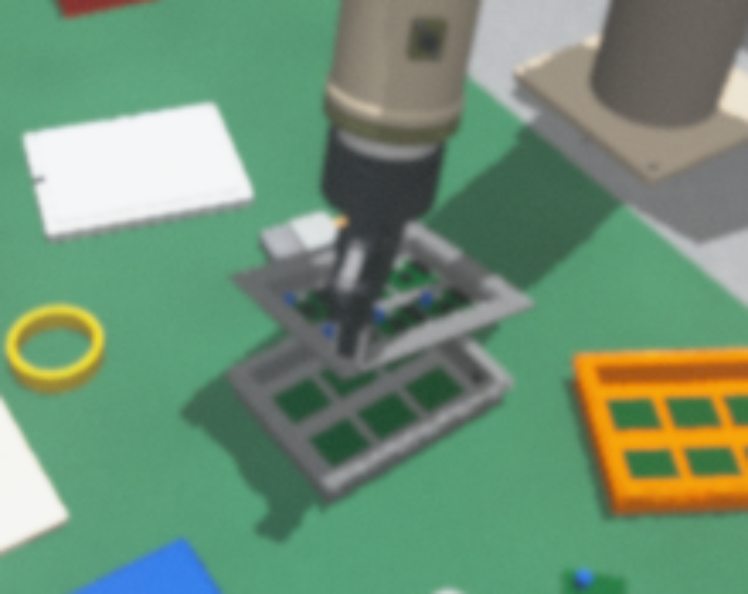

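The tray is held clear, and the stack with its lower boards stands in place on the mat. Next I level the tray and carry it over.

Run:
```python
from peel import *
from h import *
r.move_straight(p0+[0,0,.106],o0.as_rotvec(),v=.05)
tgt=p0+np.array([.5455,-.1625,.122])-cen
r.move_straight(tgt,o0.as_rotvec(),v=.12);r.dwell(.6)
s=r.sense();print(s["time"],s["tool_pos"],s["ft_force"].round(2),s["finger_gap"],s["qvel"].round(3))
for n in("scene","top","wrist"):
    c=calibration(n);p,d=grab_frame(n);cv2.imwrite(f"pics/e_{n}.png",p)
    ys,xs=np.mgrid[0:400,0:640].reshape(2,-1);P=deproj(c,np.c_[xs,ys],d[ys,xs]);H=hsv(p)[ys,xs].astype(int)
    L=R.from_euler("z",-yaw).apply(P-np.array([.5455,-.1625,.122]))
    m=(d[ys,xs]>0)&(abs(L[:,0])<.13)&(abs(L[:,1])<.1)&(abs(L[:,2]-.024)<.03)&(H[:,1]<60)&(H[:,2]>60)
    m&=~((L[:,0]>.05)&(L[:,1]>.03)); m&=(abs(L[:,0])>.082)|(abs(L[:,1])>.058)
    if m.sum()<30: print(n,m.sum());continue
    A=np.c_[P[m,:2]-[.5455,-.1625],np.ones(m.sum())];k=np.ones(m.sum(),bool)
    for _ in range(5):
        f=np.linalg.lstsq(A[k],P[m,2][k],rcond=None)[0];k=abs(A@f-P[m,2])<.005
    b=cv2.minAreaRect(P[m][k][:,:2].astype(np.float32));print(n,k.sum(),"rim slope",f.round(3),"rect",np.round(b[0],3),np.round(b[1],3),round(b[2],1))
    # stack
    L=R.from_euler("z",-yaw).apply(P-cen);q=(abs(L[:,0])<.13)&(abs(L[:,1])<.1)&(abs(P[:,2]-.036)<.008)&(H[:,1]<60)
    if q.sum()>50:b=cv2.minAreaRect(P[q][:,:2].astype(np.float32));print(" stack",q.sum(),np.round(b[0],3),np.round(b[1],3),round(b[2],1),np.median(P[q,2]).round(4))
```

```text
19.8417 [ 0.62197705 -0.10102661  0.16599998] [-0.02  0.49 -2.05] 0.012694344937737431 [-0.001 -0.001 -0.001  0.001 -0.    -0.   ]
scene 353 rim slope [ 0.001 -0.001  0.143] rect [ 0.545 -0.162] [0.192 0.144] 3.5
 stack 870 [0.508 0.187] [0.193 0.142] 3.1 0.0331
top 576 rim slope [ 0.002 -0.002  0.146] rect [ 0.546 -0.163] [0.189 0.142] 2.6
 stack 1126 [0.51  0.186] [0.19  0.141] 3.1 0.0363
wrist 12127 rim slope [ 0.001 -0.002  0.143] rect [ 0.547 -0.162] [0.189 0.143] 3.2
```

View pics/e_scene.png

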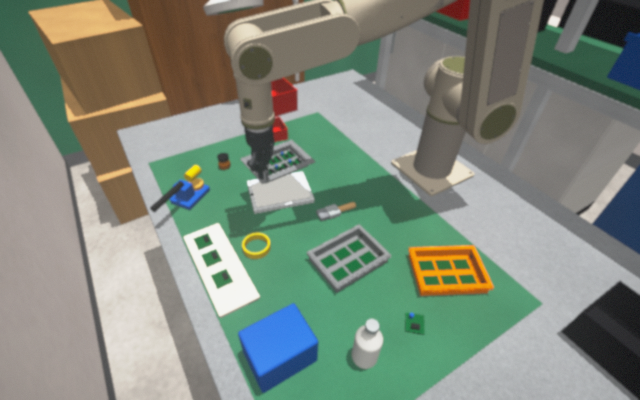

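The tray, at (280,158) in the picture, hangs level over the panel with its centre at (0.546,-0.162) and its rim at about 0.145. The stack is still at (348,257), and nothing else has moved. Handing in.

```bash
python3 -c "
from cell import *
print(r.job_done())"
```

```text
the job is handed in; nothing more can be done
None
```

The top tray was peeled off corner-first and the job was handed in with it held level about 10 cm above the middle of the light panel; the stack stayed flat where it was, no bystander visibly moved, and no verdict came back.

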